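# Turn the parts carousel to the orange jar

## Robot

A 6-joint arm with a two-finger parallel gripper is mounted at the origin on the work surface. World frame = base frame: x ahead of the robot, y to its left, z up, the work surface at z = 0. Lengths are in m, angles in rad, forces in N, time in s.
With the tool pointing down it reaches from about 0.375 to 0.975 m from the base axis. Payload 3.8 kg.
Tool frame: the origin (TCP) lies where the fingers leave the gripper's body, on its centre line; the fingertips stand 73 mm ahead of it and the grasp point (between the pads) lies 54 mm ahead of it (nose_length is the distance from the TCP to the fingertips, in m); z points along the fingers, y is the line along which they close (so a half turn about z gives the same grasp; the last joint's range is limited). The gripper opens to 85 mm and grips with 20 to 120 N. Pads are 22 mm wide; open, the fingers measure 114 mm over their backs; the gripper's body (76 mm by 85 mm) begins 54 mm behind the grasp point. The pads swing forward as they close: fully open they stand 13 mm farther back than shut.
Start: joints at [1.071, 0.264, 1.604, -0, 1.274, -0.037], TCP at [0.301, 0.604, 0.304] pointing down, gripper open.
Joint ranges: [-2.63, 2.63], [-0.94, 2.18], [0.31, 2.57], [-1.31, 4.45], [0, 2.66], [-2.55, 2.55]. Speed limits (rad/s): [2.57, 2.57, 3.14, 3.14, 3.14, 3.14].

## Interface

Orientations are given as a rotation vector (axis times angle).
In Python, from workcell import read_state, read_camera, calibration, finish_job, look_for, cut_out, tip_of, nose_length gives the robot as it stands.
- The arm moves only by the tool step_arm, never from a script. Its argument "targets" is a list of rows, each a list of 3 entries, a list of its own where there are three numbers: the turn, a rotation vector about the tool's x, y, z in rad, then the shift along the tool's x, y, z in mm, then the finger opening in mm, from 0 to 85.4. In form: [[[ax, ay, az], [x, y, z], grip], ...]. A call has 1 to 5 rows; each row shifts and turns the commanded pose from where the row before left it, along the tool's axes as they then stand; what a row does not reach is not made up. A row lasts 1/12 s, in which the tool goes at most 41.7 mm and 7.16 degrees, less where a joint would pass 70% of its speed; a pose out of reach is approached as far as the arm can. A call with a gripper value outside its range is refused whole. The fingers move at their own pace and stop on an object; "grip_force" is the grip in N (left out, the last holds). Time passes only in rows, so rows that do not move let the fingers close. It gives the time, the measured TCP pose, the force, the opening and the grip force at its end, in the units of the state.
- read_state(): the state, without advancing time (a new reading comes with each control period).
- read_camera(name): name is "side" or "top"; returns the picture (480x640x3 uint8, red, green, blue); there is no depth.
- calibration(name): a dict with "camera_matrix" (3x3 intrinsics, pixels), "dist_coeffs" ([k1, k2, p1, p2, k3] as OpenCV has them; the pictures are not rectified), "R" (3x3) and "t" (3): a world point X has camera coordinates R X + t. Camera axes: x right, y down, z forward; pixel columns grow to the right and rows downward; lengths in m; the calibration is good to about 2 mm. A picture is of the moment at which its call begins. calibration takes no time and is no camera call.
- finish_job(): hands the job in; it is judged then, once.
Trained networks look in the newest picture that a camera, given by its name, has taken for a name from the list of things; names that differ only in an ending like _2 or _b are one class to them, and where a whole thing is asked for, a point or a joint stands for the part that bears it (a point fixed in the world has none). Each returns a list of dicts, best first, with "score" (0 to 1); they miss things now and then, are a little off and sometimes report something else, mostly with a low value. They report only what shows in the picture. A call takes as long as a camera call. They do not tell look-alikes from the thing itself.
- look_for(camera, query): "extent" ([left, top, right, bottom] in pixels, round what is visible of it).
- cut_out(camera, query): "region" (480x640 bool, what is visible of it) and "extent" ([left, top, right, bottom] in pixels, round what is visible of it).
- tip_of(camera, query): "at" ([row, column] in pixels: a listed point, or the origin of a listed thing).
The state is a dict: "time": time; "q": joint angles; "joint_vel": joint speeds; "joint_torque": joint torques, N m; "tool_pos": TCP position; "tcp_rot": TCP orientation; "wrist_force": force on the tool from outside, world axes, zero at the start; "torque": the same for the moment, N m; "width": opening from 0.0 (shut) to 1.0 (fully open); "grip_force": force on a finger pad.
Only numpy, scipy, OpenCV 4.12 (cv2) and the standard library are available. Lean on these libraries where they do the work, as an engineer would, in place of code of your own. Each camera call takes 0.05 s, during which the arm holds its last target. There are 200 camera calls.

## Task

Turn the rotary parts organizer by gently pushing the pegs on its rim with a fingertip, until the jar with the orange cap stands at the front, in line with the yellow arrow on the foot. Pinch nothing, do not touch or lift the jars, leave everything else on the bench where it is, and leave the organizer at rest with the hand clear of it.

Things in the scene. Friction and masses are not known exactly. Their poses are not given: they have to be found in the camera images.
- turntable (a joint): turning angle of the organizer's round platform about its vertical axis, rad, 0 at the start, growing counter-clockwise seen from above; it turns freely either way (over a full turn), with light friction (about 1 N at the pegs moves it), no spring and no clicks, and stays where it is left
- hub (a point): centre of the round platform (dark disc, 280 mm in diameter, 16 mm thick), on its axis at its upper face, 36 mm above the bench; x and y axes turn with it. Six round sockets (46 mm across, 12 mm high) lie 68 mm from the axis at 0, 60, 120... degrees from the x axis, a jar in each
- peg (a point): middle (half-way up) of one of the six aluminium finger pegs to push the platform round by: 14 mm in diameter, 32 mm high, tops 68 mm above the bench, standing on the platform's rim 125 mm from its axis, midway between the jars: at 30 (this one), 90, 150, 210, 270 and 330 degrees from the hub's x axis
- base: fixed foot of the organizer, origin on the platform's axis at bench level. Its -x axis is the front: there a flat black tongue (56 mm wide, reaching 195 mm from the axis, 13.5 mm high) sticks out from under the platform with a yellow arrow on it that points at the axis
- jar_orange_center (a point): centre (half-way up, 23 mm above its underside) of the clear parts jar with the orange cap, 37 mm in diameter, 46 mm high, loose in a socket of the platform (cap top 82 mm above the bench); this is the marked one. It starts in any socket but the one nearest the arrow
- jar_white_center (a point): centre (half-way up, 23 mm above its underside) of the clear parts jar with the white cap, 37 mm in diameter, 46 mm high, loose in a socket of the platform (cap top 82 mm above the bench)
- jar_blue_center (a point): centre (half-way up, 23 mm above its underside) of the clear parts jar with the blue cap, 37 mm in diameter, 46 mm high, loose in a socket of the platform (cap top 82 mm above the bench)
- jar_grey_center (a point): centre (half-way up, 23 mm above its underside) of the clear parts jar with the grey cap, 37 mm in diameter, 46 mm high, loose in a socket of the platform (cap top 82 mm above the bench)
- jar_red_center (a point): centre (half-way up, 23 mm above its underside) of the clear parts jar with the red cap, 37 mm in diameter, 46 mm high, loose in a socket of the platform (cap top 82 mm above the bench)
- jar_green_center (a point): centre (half-way up, 23 mm above its underside) of the clear parts jar with the green cap, 37 mm in diameter, 46 mm high, loose in a socket of the platform (cap top 82 mm above the bench)
- mouse: black computer mouse, 105 x 60 x 34 mm, loose on the bench; origin under its centre
- board: green circuit board, 125 x 85 x 20 mm, loose on the bench; origin under its centre
- driver: screwdriver with orange handle lying on the bench, about 0.2 m long, loose; origin under its middle
Not all that is in view belongs to the job. Leave any pink or purple look-alike of the part that bears jar_white_center alone.

How it is judged:
By the outcome, as a careful person would: the job done as asked, in the order asked, and still so for the second after the job is handed in, with the robot touching nothing.
It also fails if it takes over 58 s, if anything falls off the work surface, if the arm or the gripper's body presses on something with over 40 N, if the wrist force passes 120 N, or if a joint passes its speed limit or range.

## Working session

There is one attempt and no reset: what is moved stays moved. The work goes in short steps, Python scripts to look and compute and a tool call to move; the robot and the scene stay as the last step left them, time stands still between calls to the robot, and variables do not carry over. Pictures are saved under pics/ and viewed, at most 10 in all, crops included, and the job is handed in when it is done.

Besides the shell and the picture viewer there is one more tool, called after "Request:" in YAML: its name, and indented under it one key for each argument. step_arm: Moves the arm, as the interface text tells. Its arguments: {"type":"object","properties":{"targets":{"type":"array","items":{"type":"array"}},"grip_force":{"type":"number"}},"required":["targets"]}

```bash
mkdir -p pics
cat > h.py <<'E'
import numpy as np, cv2
from workcell import *
def ray(cam,rc):
    c=calibration(cam);K=np.array(c["camera_matrix"],float);d=np.array(c["dist_coeffs"],float);R=np.array(c["R"]);t=np.array(c["t"])
    u=cv2.undistortPoints(np.array([[[rc[1],rc[0]]]],float),K,d)[0,0]
    return -R.T@t, R.T@np.array([u[0],u[1],1])
def onz(cam,rc,z):
    o,v=ray(cam,rc);return o+v*(z-o[2])/v[2]
def save(cam,n):
    im=read_camera(cam);cv2.imwrite(f"pics/{n}.png",im[:,:,::-1]);return im
E
python3 - <<'E'
from h import *
np.set_printoptions(precision=3,suppress=True)
save("top","top0")
for q,z in [("hub",.036),("base",0),("jar_orange_center",.059),("jar_white_center",.059),("jar_blue_center",.059),("jar_green_center",.059),("jar_red_center",.059),("jar_grey_center",.059),("peg",.052)]:
    for r in tip_of("top",q)[:3]: print(q,round(r["score"],2),np.round(r["at"]),onz("top",r["at"],z))
save("side","side0")
s=read_state();print(s["time"],s["tool_pos"],s["tcp_rot"],nose_length)
E
```

```text
hub 0.68 [253. 316.] [0.553 0.004 0.036]
hub 0.26 [234. 156.] [0.628 0.433 0.036]
base 0.36 [248. 476.] [ 0.547 -0.434  0.   ]
base 0.23 [264. 342.] [ 0.524 -0.065  0.   ]
jar_orange_center 0.62 [238. 340.] [ 0.583 -0.06   0.059]
jar_white_center 0.56 [244. 226.] [0.585 0.24  0.059]
jar_white_center 0.46 [230. 314.] [0.609 0.007 0.059]
jar_white_center 0.45 [199. 223.] [0.708 0.246 0.059]
jar_blue_center 0.57 [269. 294.] [0.509 0.066 0.059]
jar_green_center 0.43 [282. 318.] [0.473 0.003 0.059]
jar_red_center 0.71 [244. 293.] [0.576 0.064 0.059]
jar_red_center 0.6 [264. 343.] [ 0.514 -0.064  0.059]
jar_grey_center 0.65 [297. 155.] [0.456 0.429 0.059]
jar_grey_center 0.51 [265. 344.] [ 0.513 -0.064  0.059]
peg 0.82 [217. 289.] [0.649 0.07  0.052]
0.55 [0.301 0.604 0.304] [-0.72  -3.058 -0.   ] 0.0726
```

View pics/top0.png

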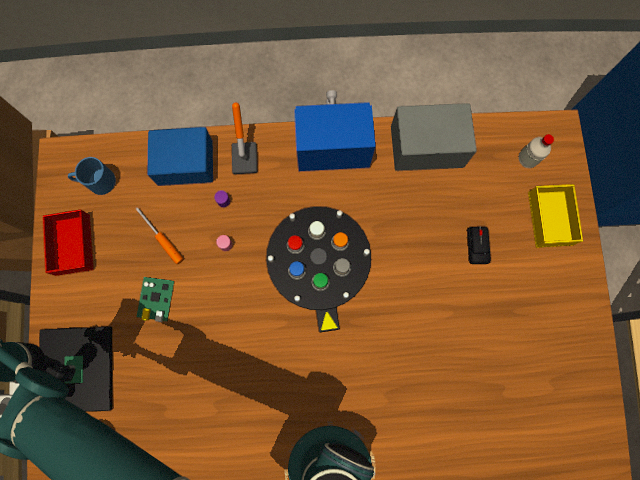

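View pics/side0.png

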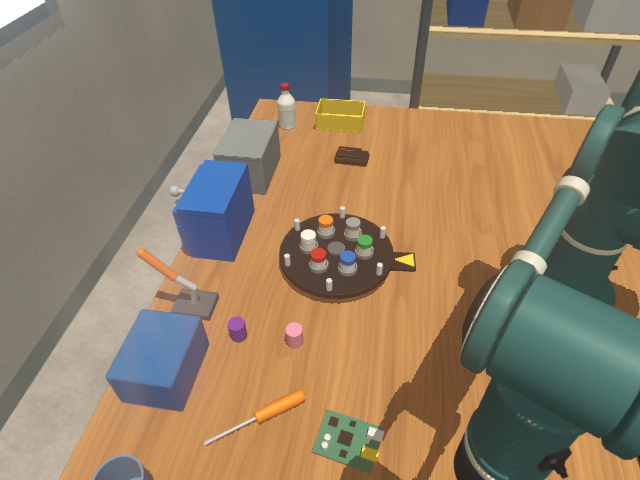

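The top view shows the organizer's hub near (319,257), with the arrow at (329,320) and the orange cap at (340,240). The pegs are near (293,215), (340,213), (367,252), (346,295), (295,299) and (270,258). The look-alikes at (223,242) and (222,198) are clear of it. The jar needs about two sockets clockwise, so next I measure the angles more exactly.

```bash
cat >> h.py <<'E'
from scipy.optimize import least_squares
def cen(im,m,c,r):
    y,x=np.mgrid[:480,:640];m=m&((x-c[0])**2+(y-c[1])**2<r*r)
    return np.array([y[m].mean(),x[m].mean()]) if m.sum()>3 else None
def front(im,hub):
    hsv=cv2.cvtColor(im,cv2.COLOR_RGB2HSV);H,S,V=cv2.split(hsv)
    a=onz("top",cen(im,(H>24)&(H<36)&(S>150)&(V>120),(329,320),18),.0135)
    return a,np.arctan2(*(a-hub)[[1,0]])
def orange(im,hub):
    hsv=cv2.cvtColor(im,cv2.COLOR_RGB2HSV);H,S,V=cv2.split(hsv)
    p=onz("top",cen(im,(H>8)&(H<20)&(S>190)&(V>170),(319,257),42),.082)
    return p,np.arctan2(*(p-hub)[[1,0]])
E
python3 - <<'E'
from h import *
np.set_printoptions(precision=4,suppress=True)
im=cv2.imread("pics/top0.png")[:,:,::-1].copy()
g=im.min(axis=2)
P=[]
for c in [(293,215),(340,213),(367,252),(346,295),(295,299),(270,258)]:
    k=cen(im,g>130,c,6);P.append(onz("top",k,.068)[:2])
P=np.array(P)
f=lambda v:(np.c_[v[0]+.125*np.cos(v[2]-np.arange(6)*np.pi/3),v[1]+.125*np.sin(v[2]-np.arange(6)*np.pi/3)]-P).ravel()
s=least_squares(f,[.55,0,1]);print(P,s.x,f(s.x)*1e3)
hub=np.array([*s.x[:2],0])
a,af=front(im,hub);o,ao=orange(im,hub)
print("arrow",a,np.degrees(af),"orange",o,np.degrees(ao),np.linalg.norm((o-hub)[:2]),"peg0deg",np.degrees(s.x[2]))
E
```

```text
[[ 0.6493  0.0632]
 [ 0.6502 -0.0607]
 [ 0.5438 -0.1246]
 [ 0.4348 -0.0638]
 [ 0.4329  0.0605]
 [ 0.5403  0.1248]] [ 0.5419 -0.0001  0.5367] [-0.0318  0.6445  0.7943 -0.4829 -0.2408 -0.4983 -0.3384 -0.2134 -0.109
  0.4891 -0.0744  0.0611]
arrow [ 0.3693 -0.0161  0.0135] -174.69449914377375 orange [ 0.5768 -0.0585  0.082 ] -59.12890847624109 0.06809299988110136 peg0deg 30.752847250991284
```

Request:
step_arm:
  targets:
    - [[0,0,0.12],[0,0,0],0]
    - [[0,0,0.12],[0,0,0],0]
    - [[0,0,0.12],[0,0,0],0]
    - [[0,0,0.12],[0,0,0],0]
    - [[0,0,0.12],[0,0,0],0]

```text
time: 0.97
tool_pos: [0.3013, 0.604, 0.304]
tcp_rot: [-1.6, -2.704, -0.0]
wrist_force: [1.1, -0.1, 0.6]
width: 0.303
grip_force: 0.0
```

Request:
step_arm:
  targets:
    - [[0,0,0.12],[0,0,0],0]
    - [[0,0,0.12],[0,0,0],0]
    - [[0,0,0.12],[0,0,0],0]
    - [[0,0,0.12],[0,0,0],0]
    - [[0,0,0.03],[0,0,0],0]

```text
time: 1.38
tool_pos: [0.3014, 0.604, 0.304]
tcp_rot: [-2.23, -2.213, -0.0]
wrist_force: [-0.4, 0.1, 0.7]
width: 0.005
grip_force: 0.0
```

Request:
step_arm:
  targets:
    - [[0,0,0],[-35.7,15.2,0],0]
    - [[0,0,0],[-35.7,15.2,0],0]
    - [[0,0,0],[-35.7,15.2,0],0]
    - [[0,0,0],[-35.7,15.2,0],0]
    - [[0,0,0],[-35.7,15.2,0],0]

```text
time: 1.8
tool_pos: [0.3773, 0.4238, 0.304]
tcp_rot: [2.223, 2.22, 0.001]
wrist_force: [-0.8, 0.8, 0.7]
width: -0.002
grip_force: 0.0
```

Request:
step_arm:
  targets:
    - [[0,0,0],[-35.7,15.2,0],0]
    - [[0,0,0],[-35.7,15.2,0],0]
    - [[0,0,0],[-35.7,15.2,0],0]
    - [[0,0,0],[-35.7,15.2,0],0]
    - [[0,0,0],[-35.7,15.2,0],0]

```text
time: 2.22
tool_pos: [0.453, 0.2449, 0.3043]
tcp_rot: [2.223, 2.219, 0.001]
wrist_force: [0.2, 0.6, -0.4]
width: 0.002
grip_force: 0.0
```

Request:
step_arm:
  targets:
    - [[0,0,0],[-35.7,15.2,0],0]
    - [[0,0,0],[-35.7,15.2,0],0]
    - [[0,0,0],[-35.7,15.2,0],0]
    - [[0,0,0],[-35.7,15.2,0],0]
    - [[0,0,0],[-35.7,15.2,0],0]

```text
time: 2.63
tool_pos: [0.5287, 0.0661, 0.3044]
tcp_rot: [2.223, 2.219, 0.001]
wrist_force: [0.0, -0.4, -0.5]
width: 0.002
grip_force: 0.0
```

Request:
step_arm:
  targets:
    - [[0,0,0],[-35.7,15.2,0],0]
    - [[0,0,0],[-35.7,15.2,0],0]
    - [[0,0,0],[-35.7,15.2,0],0]
    - [[0,0,0],[-35.7,15.2,0],0]
    - [[0,0,0],[-35.7,15.2,0],0]

```text
time: 3.05
tool_pos: [0.6044, -0.1126, 0.3042]
tcp_rot: [2.224, 2.219, 0.001]
wrist_force: [0.5, 0.6, 0.3]
width: 0.001
grip_force: 0.0
```

Request:
step_arm:
  targets:
    - [[0,0,0],[0,0,30],0]
    - [[0,0,0],[0,0,30],0]
    - [[0,0,0],[0,0,30],0]
    - [[0,0,0],[0,0,0],0]
    - [[0,0,0],[0,0,0],0]

```text
time: 3.47
tool_pos: [0.6025, -0.1104, 0.2119]
tcp_rot: [-2.221, -2.216, 0.004]
wrist_force: [0.2, -0.5, 0.5]
width: 0.001
grip_force: 0.0
```

Request:
step_arm:
  targets:
    - [[0,0,0],[0,0,25],0]
    - [[0,0,0],[0,0,25],0]
    - [[0,0,0],[0,0,23],0]
    - [[0,0,0],[0,0,19],0]
    - [[0,0,0],[0,0,0],0]

```text
time: 3.88
tool_pos: [0.6029, -0.11, 0.1205]
tcp_rot: [-2.221, -2.218, 0.003]
wrist_force: [-0.9, 0.9, -0.3]
width: -0.005
grip_force: 0.0
```

Run:
```python
from h import *
save("side","s1");save("top","t1")
# plan: finger centre path, rows of ~5 deg, in tool axes (x=Y,y=X)
s=read_state();p=np.array(s["tool_pos"]);print(p,s["wrist_force"])
h=np.array([.542,0])
for a in range(-60,-200,-5):
    q=h+.127*np.array([np.cos(np.radians(a)),np.sin(np.radians(a))]);print(a,"step to (tool x,y):",np.round((q-p[:2])[::-1]*1e3,1));p[:2]=q
```

```text
[ 0.60506738 -0.11057437  0.12379068] [-0.16659825  0.24450985 -0.5331377 ]
-60 step to (tool x,y): [0.6 0.4]
-65 step to (tool x,y): [-5.1 -9.8]
-70 step to (tool x,y): [ -4.2 -10.2]
-75 step to (tool x,y): [ -3.3 -10.6]
-80 step to (tool x,y): [ -2.4 -10.8]
-85 step to (tool x,y): [ -1.4 -11. ]
-90 step to (tool x,y): [ -0.5 -11.1]
-95 step to (tool x,y): [  0.5 -11.1]
-100 step to (tool x,y): [  1.4 -11. ]
-105 step to (tool x,y): [  2.4 -10.8]
-110 step to (tool x,y): [  3.3 -10.6]
-115 step to (tool x,y): [  4.2 -10.2]
-120 step to (tool x,y): [ 5.1 -9.8]
-125 step to (tool x,y): [ 6.  -9.3]
-130 step to (tool x,y): [ 6.7 -8.8]
-135 step to (tool x,y): [ 7.5 -8.2]
-140 step to (tool x,y): [ 8.2 -7.5]
-145 step to (tool x,y): [ 8.8 -6.7]
-150 step to (tool x,y): [ 9.3 -6. ]
-155 step to (tool x,y): [ 9.8 -5.1]
-160 step to (tool x,y): [10.2 -4.2]
-165 step to (tool x,y): [10.6 -3.3]
-170 step to (tool x,y): [10.8 -2.4]
-175 step to (tool x,y): [11.  -1.4]
-180 step to (tool x,y): [11.1 -0.5]
-185 step to (tool x,y): [11.1  0.5]
-190 step to (tool x,y): [11.   1.4]
-195 step to (tool x,y): [10.8  2.4]
```

View pics/s1.png

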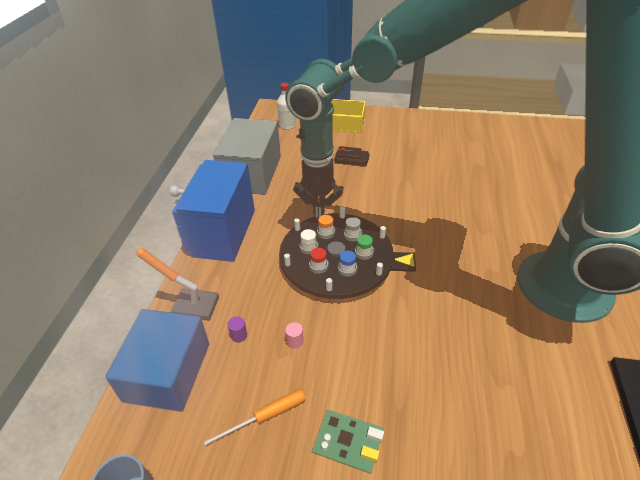

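The fingertip is on the rim at about (318,213), between two pegs and clear of the jars. I'll start the push slowly.

Request:
step_arm:
  targets:
    - [[0,0,0],[-5.1,-9.8,1],0]
    - [[0,0,0],[-4.2,-10.2,1],0]
    - [[0,0,0],[-1.7,-5.2,0],0]
    - [[0,0,0],[-1.6,-5.3,0],0]
    - [[0,0,0],[-1.2,-5.4,0],0]

```text
time: 4.4
tool_pos: [0.5674, -0.1248, 0.1207]
tcp_rot: [2.224, 2.218, 0.001]
wrist_force: [0.8, -0.4, -0.4]
width: -0.002
grip_force: 0.0
```

Request:
step_arm:
  targets:
    - [[0,0,0],[-1.2,-5.4,0],0]
    - [[0,0,0],[-0.7,-5.5,0],0]
    - [[0,0,0],[-0.7,-5.5,0],0]
    - [[0,0,0],[-0.3,-5.5,0],0]
    - [[0,0,0],[-0.2,-5.6,0],0]

```text
time: 4.82
tool_pos: [0.5401, -0.1274, 0.1199]
tcp_rot: [2.224, 2.219, 0.0]
wrist_force: [1.5, 0.3, -0.2]
width: 0.002
grip_force: 0.6
```

Request:
step_arm:
  targets:
    - [[0,0,0],[0.2,-5.6,0],0]
    - [[0,0,0],[0.3,-5.5,0],0]
    - [[0,0,0],[0.7,-5.5,0],0]
    - [[0,0,0],[0.7,-5.5,0],0]
    - [[0,0,0],[1.2,-5.4,0],0]

```text
time: 5.23
tool_pos: [0.5125, -0.1242, 0.1198]
tcp_rot: [2.224, 2.219, 0.0]
wrist_force: [1.2, 0.6, -0.5]
width: 0.001
grip_force: 0.7
```

Run:
```python
from h import *
im=save("top","t2");s=read_state();h=np.array([.542,0,0])
d=np.array(s["tool_pos"])-h;print(np.degrees(np.arctan2(d[1],d[0])),np.hypot(d[0],d[1]),s["tool_pos"],s["wrist_force"],np.degrees(orange(im,h)[1]))
cv2.imwrite("pics/t2c.png",cv2.resize(im[170:350,220:420,::-1],None,fx=3,fy=3))
```

```text
-103.96723920646954 0.12761700961434222 [ 0.51119746 -0.12384387  0.11952951] [-1.44153091 -0.13116963  0.07969702] -82.95578762173527
```

View pics/t2c.png

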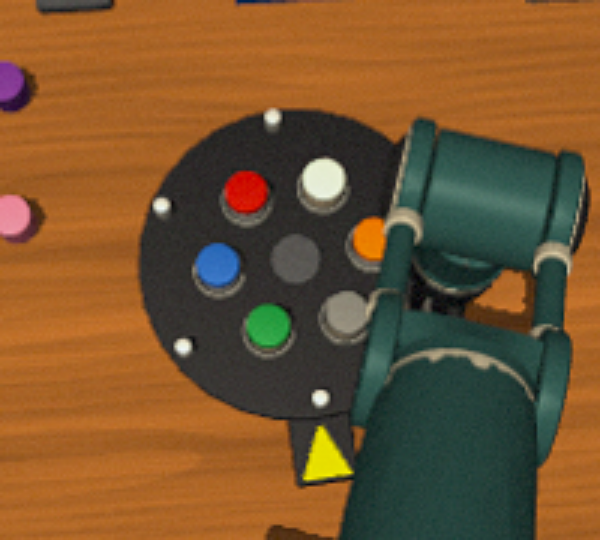

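The crop shows the platform following, with orange at about (370,240) of the crop and partly hidden by the wrist. All jars are still seated, so I continue along the arc.

Request:
step_arm:
  targets:
    - [[0,0,0],[1.6,-5.3,0],0]
    - [[0,0,0],[1.7,-5.3,0],0]
    - [[0,0,0],[2.0,-5.1,0],0]
    - [[0,0,0],[2.2,-5.1,0],0]
    - [[0,0,0],[2.5,-4.9,0],0]

```text
time: 5.7
tool_pos: [0.4868, -0.114, 0.1199]
tcp_rot: [2.223, 2.219, -0.0]
wrist_force: [1.1, 0.6, 0.0]
width: -0.001
grip_force: 0.5
```

Request:
step_arm:
  targets:
    - [[0,0,0],[2.6,-4.9,0],0]
    - [[0,0,0],[2.9,-4.7,0],0]
    - [[0,0,0],[3.1,-4.6,0],0]
    - [[0,0,0],[3.3,-4.5,0],0]
    - [[0,0,0],[3.4,-4.3,0],0]

```text
time: 6.12
tool_pos: [0.4638, -0.0986, 0.1199]
tcp_rot: [-2.224, -2.219, 0.0]
wrist_force: [1.0, -0.2, 0.7]
width: 0.001
grip_force: 0.4
```

Request:
step_arm:
  targets:
    - [[0,0,0],[3.7,-4.2,0],0]
    - [[0,0,0],[3.8,-4.0,0],0]
    - [[0,0,0],[4.0,-3.8,0],0]
    - [[0,0,0],[4.2,-3.7,0],0]
    - [[0,0,0],[4.3,-3.4,0],0]

```text
time: 6.53
tool_pos: [0.4453, -0.0783, 0.12]
tcp_rot: [2.223, 2.219, 0.001]
wrist_force: [1.6, -0.7, -0.4]
width: -0.002
grip_force: 0.8
```

```bash
cat >> h.py <<'E'
def rep(n):
    im=save("top",n);s=read_state();h=np.array([.542,0,0])
    d=np.array(s["tool_pos"])-h;a,af=front(cv2.imread("pics/top0.png")[:,:,::-1].copy(),h)
    print(s["time"],np.degrees(np.arctan2(d[1],d[0])),np.hypot(d[0],d[1]),s["wrist_force"])
    try: print("orange",np.degrees(orange(im,h)[1]),"front",np.degrees(af))
    except Exception as e: print("orange hidden")
    cv2.imwrite(f"pics/{n}c.png",cv2.resize(im[170:350,220:420,::-1],None,fx=3,fy=3))
E
python3 -c "
from h import *
rep('t3')"
```

```text
6.5833 -141.52356021903063 0.12490747262601894 [-0.71251233  0.6212817  -0.13335662]
orange hidden
```

View pics/t3c.png

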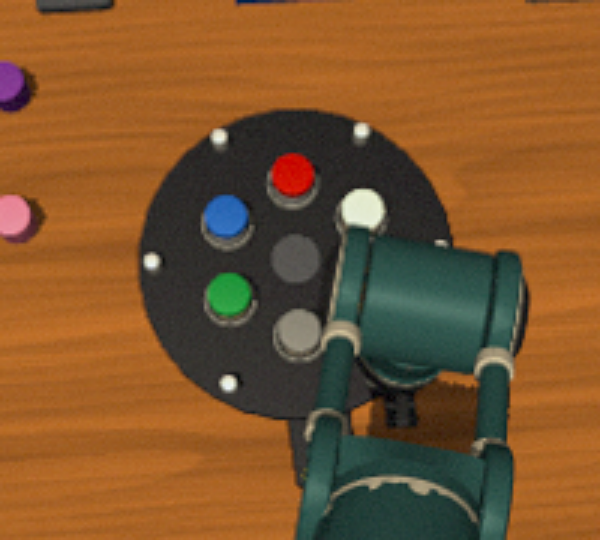

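Request:
step_arm:
  targets:
    - [[0,0,0],[4.5,-3.1,0],0]
    - [[0,0,0],[4.7,-2.9,0],0]
    - [[0,0,0],[4.8,-2.7,0],0]
    - [[0,0,0],[4.9,-2.5,0],0]
    - [[0,0,0],[5.1,-2.2,0],0]

```text
time: 7.0
tool_pos: [0.4317, -0.0543, 0.1199]
tcp_rot: [2.224, 2.219, 0.0]
wrist_force: [1.5, -1.3, 0.0]
width: 0.001
grip_force: 0.6
```

Request:
step_arm:
  targets:
    - [[0,0,0],[5.2,-2.0,0],0]
    - [[0,0,0],[5.3,-1.8,0],0]
    - [[0,0,0],[5.3,-1.5,0],0]
    - [[0,0,0],[5.4,-1.3,0],0]
    - [[0,0,0],[5.4,-1.1,0],0]

```text
time: 7.42
tool_pos: [0.424, -0.0276, 0.1198]
tcp_rot: [-2.223, -2.219, 0.0]
wrist_force: [0.3, -0.4, 1.1]
width: -0.002
grip_force: 0.5
```

Request:
step_arm:
  targets:
    - [[0,0,0],[5.5,-0.8,0],0]
    - [[0,0,0],[5.5,-0.6,0],0]
    - [[0,0,0],[4,-0.3,0],0]
    - [[0,0,0],[2,0,0],0]
    - [[0,0,0],[0,0,0],0]

```text
time: 7.83
tool_pos: [0.4224, -0.0106, 0.1198]
tcp_rot: [-2.222, -2.219, 0.0]
wrist_force: [1.0, 0.2, 0.1]
width: -0.001
grip_force: 0.0
```

```bash
cat >> h.py <<'E'
def caps(im):
    H,S,V=cv2.split(cv2.cvtColor(im,cv2.COLOR_RGB2HSV));h=np.array([.542,0,0]);c=(319,257)
    M={"red":(((H<6)|(H>174))&(S>150)&(V>100),-120),"blue":((H>100)&(H<118)&(S>120)&(V>80),180),"green":((H>50)&(H<80)&(S>120)&(V>60),120),"orange":((H>8)&(H<20)&(S>190)&(V>170),0)}
    for k,(m,off) in M.items():
        m=m&(np.hypot(*(np.mgrid[:480,:640]-np.array(c)[::-1,None,None]))<42)
        if m.sum()<10: continue
        p=onz("top",cen(im,m,c,42),.082)-h;a=np.degrees(np.arctan2(p[1],p[0]))+off
        print(k,m.sum(),"-> orange at",(a+180)%360-180,"r",np.hypot(p[0],p[1]))
E
python3 -c "
from h import *
caps(cv2.imread('pics/top0.png')[:,:,::-1].copy())
rep('t4');caps(cv2.imread('pics/t4.png')[:,:,::-1].copy())"
```

```text
red 169 -> orange at -59.391887608288215 r 0.06751007603629589
blue 172 -> orange at -59.29406251168041 r 0.0674131165503979
green 170 -> orange at -58.86918953722173 r 0.06796485797343725
orange 147 -> orange at -59.24769094162163 r 0.06811600871394682
7.8833 -174.8410392100742 0.12011712869941686 [-0.6967265   0.26100547 -0.47372894]
orange hidden
red 166 -> orange at -154.88996724294105 r 0.06806595462469044
blue 167 -> orange at -154.93444087992935 r 0.06785337472160509
green 172 -> orange at -154.16663568057118 r 0.06615675749994171
```

Request:
step_arm:
  targets:
    - [[0,0,0],[3,-0.6,0],0]
    - [[0,0,0],[4,-0.5,0],0]
    - [[0,0,0],[4,-0.4,0],0]
    - [[0,0,0],[4,-0.2,0],0]
    - [[0,0,0],[4,0,0],0]

```text
time: 8.3
tool_pos: [0.421, 0.0082, 0.12]
tcp_rot: [2.224, 2.219, 0.0]
wrist_force: [1.3, -1.3, -0.2]
width: -0.002
grip_force: 0.6
```

Request:
step_arm:
  targets:
    - [[0,0,0],[4,0.2,0],0]
    - [[0,0,0],[4,0.4,0],0]
    - [[0,0,0],[3,0.4,0],0]
    - [[0,0,0],[2,0.3,0],0]
    - [[0,0,0],[1,0,0],0]

```text
time: 8.72
tool_pos: [0.4224, 0.0222, 0.1199]
tcp_rot: [2.223, 2.22, 0.0]
wrist_force: [1.1, -1.8, -0.1]
width: 0.001
grip_force: 0.7
```

```bash
python3 -c "
from h import *
rep('t5');caps(cv2.imread('pics/t5.png')[:,:,::-1].copy());print(read_state()['tool_pos'])"
```

```text
8.7667 169.4802560362579 0.12176348050197955 [ 0.28416896 -0.2276881   0.13154961]
orange hidden
red 168 -> orange at -169.94623388347384 r 0.06825360402568013
blue 165 -> orange at -170.2527905063999 r 0.06783811560381367
green 169 -> orange at -169.98559911689608 r 0.06720695324593175
[0.42228311 0.02223089 0.11987728]
```

Request:
step_arm:
  targets:
    - [[0,0,0],[2,0.5,0],0]
    - [[0,0,0],[2,0.5,0],0]
    - [[0,0,0],[2,0.5,0],0]
    - [[0,0,0],[1,0.3,0],0]
    - [[0,0,0],[0,0,0],0]

```text
time: 9.18
tool_pos: [0.424, 0.0291, 0.1198]
tcp_rot: [-2.223, -2.219, 0.0]
wrist_force: [0.8, -0.1, -0.6]
width: 0.002
grip_force: 0.0
```

```bash
python3 -c "
from h import *
rep('t6');caps(cv2.imread('pics/t6.png')[:,:,::-1].copy());print(read_state()['tool_pos'])"
```

```text
9.2333 166.17227572203538 0.12163061773121751 [ 0.41158258  0.71513387 -0.52633036]
orange hidden
red 165 -> orange at -173.54520109920543 r 0.06814472501997888
blue 165 -> orange at -173.21882099485754 r 0.06799174605861122
green 170 -> orange at -173.0152754441233 r 0.06684753195468476
[0.42389439 0.02907012 0.11977412]
```

Request:
step_arm:
  targets:
    - [[0,0,0],[1,0.3,0],0]
    - [[0,0,0],[1,0.3,0],0]
    - [[0,0,0],[0.8,0.2,0],0]
    - [[0,0,0],[0,0,0],0]
    - [[0,0,0],[0,0,0],0]

```text
time: 9.65
tool_pos: [0.4248, 0.0318, 0.1198]
tcp_rot: [-2.223, -2.219, 0.0]
wrist_force: [-0.0, -0.5, -0.9]
width: 0.0
grip_force: 0.1
```

```bash
python3 -c "
from h import *
rep('t7');caps(cv2.imread('pics/t7.png')[:,:,::-1].copy());print(read_state()['tool_pos'])"
```

```text
9.7 164.84771440665588 0.12141723373656033 [-0.52035429 -0.30595027  0.10420049]
orange hidden
red 168 -> orange at -174.80197362869234 r 0.06829393978064188
blue 166 -> orange at -175.11357305906353 r 0.06789351100262132
green 171 -> orange at -174.43957019235762 r 0.06660846715941011
[0.4248039 0.0317367 0.1198079]
```

On target, so I withdraw: back off from the peg, lift, then move aside.

Request:
step_arm:
  targets:
    - [[0,0,0],[-4,-1,0],0]
    - [[0,0,0],[-6,-2,0],0]
    - [[0,0,0],[0,0,-20],0]
    - [[0,0,0],[0,0,-35],0]
    - [[0,0,0],[0,0,-35],0]

```text
time: 10.12
tool_pos: [0.4201, 0.0211, 0.2094]
tcp_rot: [-2.222, -2.216, 0.005]
wrist_force: [0.7, -0.1, 0.5]
width: 0.004
grip_force: 0.0
```

Request:
step_arm:
  targets:
    - [[0,0,0],[0,0,-40],0]
    - [[0,0,0],[-40,0,0],0]
    - [[0,0,0],[-40,0,0],0]
    - [[0,0,0],[-40,0,0],0]
    - [[0,0,0],[-40,0,0],0]

```text
time: 10.53
tool_pos: [0.4211, -0.1401, 0.2506]
tcp_rot: [2.221, 2.219, 0.001]
wrist_force: [1.8, 0.6, 0.8]
width: 0.0
grip_force: 0.0
```

Request:
step_arm:
  targets:
    - [[0,0,0],[-40,0,0],0]
    - [[0,0,0],[-40,0,0],0]
    - [[0,0,0],[-40,0,0],0]
    - [[0,0,0],[0,0,0],0]
    - [[0,0,0],[0,0,0],0]

```text
time: 10.95
tool_pos: [0.4205, -0.2606, 0.2497]
tcp_rot: [-2.228, -2.214, 0.0]
wrist_force: [-0.4, 0.5, 0.2]
width: -0.0
grip_force: 0.0
```

```bash
python3 -c "
from h import *
rep('t8');im=cv2.imread('pics/t8.png')[:,:,::-1].copy();caps(im);print(read_state()['tool_pos'],np.degrees(front(im,np.array([.542,0,0]))[1]))"
```

```text
11.0 -115.11823522736451 0.28610101811341326 [-0.79299311  0.92126398 -0.64169213]
orange -174.2611813001159 front -174.66755019207255
red 168 -> orange at -174.80197362869234 r 0.06829393978064188
blue 166 -> orange at -175.11357305906353 r 0.06789351100262132
green 171 -> orange at -174.75661374213053 r 0.06746980789314595
orange 160 -> orange at -174.2611813001159 r 0.0675914220360163
[ 0.42055366 -0.25904552  0.24949938] -174.6904232549842
```

View pics/t8.png

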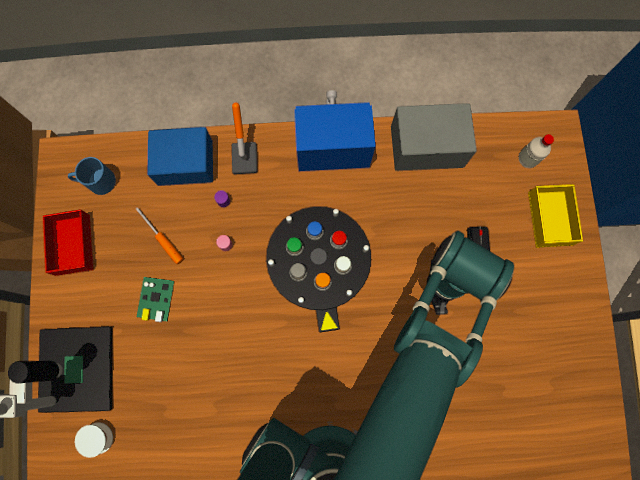

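The orange cap at (322,281) lines up with the arrow at (329,320), at −174.7° against −174.7°. The platform is at rest, the hand is clear, and everything else is where it was.

```bash
python3 -c "
from workcell import *
print(finish_job())"
```

```text
the job is handed in; nothing more can be done
None
```

The organizer is turned so the orange-capped jar stands at the front, in line with the yellow arrow to within about half a degree by the camera; it is at rest with the hand clear, and the job is handed in at about 11 s.

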